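# Open the slide cabinet by its hidden sill catch

### The arm

A 6-joint arm with a two-finger parallel gripper is mounted at the origin on the work surface. World frame = base frame: x ahead of the robot, y to its left, z up, the work surface at z = 0. Lengths are in m, angles in rad, forces in N, time in s.
With the tool pointing down it reaches from about 0.35 to 0.775 m from the base axis. Payload 5.5 kg.
Tool frame: the origin (TCP) lies at the very end of the fingers, on their centre line; the grasp point (between the pads) lies 19 mm behind it; z points along the fingers, y is the line along which they close (so a half turn about z gives the same grasp; the last joint's range is limited). The gripper opens to 85 mm and grips with 20 to 120 N. Pads are 22 mm wide; open, the fingers measure 114 mm over their backs; the gripper's body (76 mm by 85 mm) begins 54 mm behind the grasp point. The pads swing forward as they close: fully open they stand 13 mm farther back than shut.
Start: joints at [-1.348, 0.313, 0.046, 1.304, 0, 1.431], TCP at [0.204, -0.538, 0.231] pointing down, gripper open.
Joint ranges: [-2.76, 2.76], [-0.86, 1.69], [-1.03, 1.26], [-2.2, 2.34], [-1.47, 1.5], [-3.14, 3.14]. Speed limits (rad/s): [2.57, 2.57, 3.14, 3.14, 3.14, 3.14].

### API

Orientations are given as a 3x3 rotation matrix whose columns are the frame's x, y, z axes.
In Python, from plant import readout, viewer, ticket gives the robot as it stands. The module is installed in compiled form; this text tells all that it offers.
- The arm moves only by the tool send_rows, never from a script. Its argument "plan" is a list of rows, each an object with "grip": the finger opening in mm, from 0 to 85.4; "slide": the shift along the tool's x, y, z in mm, a list of three; "turn": the turn, a rotation vector about the tool's x, y, z in rad, a list of three. In form: [{"grip": grip, "slide": [tx, ty, tz], "turn": [rx, ry, rz]}, ...]. A call has exactly 5 rows; each row is the pose to reach, as a shift and turn from the pose commanded when the call began, along the tool's axes at that moment; what a row does not reach only later rows make up. A row lasts 1/10 s, in which the tool goes at most 50 mm and 8.59 degrees, less where a joint would pass 70% of its speed; a pose out of reach is approached as far as the arm can. A call with a gripper value outside its range is refused whole. The fingers move at their own pace and stop on an object; "grip_force" is the grip in N (left out, the last holds). Time passes only in rows, so rows that repeat a pose let the fingers close, or fill a call up. It gives the time, the measured TCP pose, the force, the opening and the grip force at its end, in the units of the state.
- readout.read_state(): the state, without advancing time (a new reading comes with each control period).
- viewer.grab_frame(name): name is "scene" or "top" or "wrist"; returns the picture (420x560x3 uint8, red, green, blue); there is no depth.
- viewer.camera_params(name): a dict with "fx", "fy", "cx", "cy" (pixels), "rvec" (rotation vector, rad) and "tvec" (3), from world to camera coordinates, as OpenCV has them; the wrist camera has in their place "tool_from_camera" (4x4, takes a point from camera to tool coordinates, whose origin is the TCP and whose axes are the flange's). Camera axes: x right, y down, z forward; pixel columns grow to the right and rows downward; lengths in m; the calibration is good to about 2 mm. The wrist camera is an equidistant fisheye: a pixel r from the principal point sees the ray r / f radians off the axis. A picture is of the moment at which its call begins: read the wrist's pose just before it. camera_params takes no time and is no camera call.
- ticket.sign_off(): hands the job in; it is judged then, once.
The state is a dict: "t": time; "joint_positions": joint angles; "qvel": joint speeds; "effort": joint torques, N m; "eef_pos": TCP position; "orientation": TCP orientation; "force": force on the tool from outside, world axes, zero at the start; "ft_torque": the same for the moment, N m; "grip_width": finger opening in m; "finger_force": force on a finger pad.
Only numpy, scipy, OpenCV 4.12 (cv2) and the standard library are available. Lean on these libraries where they do the work, as an engineer would, in place of code of your own. Each camera call takes 0.05 s, during which the arm holds its last target. There are 200 camera calls.

### The job

The drawer of the microscope-slide cabinet is locked by a hidden catch: somewhere along the black sill on its top front edge a piece of the sill is a sprung flap that cannot be told by eye. Slide a shut gripper lightly along the sill until it drops into the recess, press on gently until the drawer springs out, then draw the drawer fully open to its stop and let go. Do not press hard on the cabinet, and leave everything else on and around it where it stands.

Things in the scene. Friction and masses are not known exactly. Their poses are not given: they have to be found in the camera images.
- sill_mid (a point): Middle of the top face of the cabinet's black plastic sill, 115 mm above the bench; axes: x from the cabinet's front (robot side) to its back, y along the sill, z up. The sill is a level smooth bar 40 mm wide in x, open to y = -124 and +124 mm between two white end blocks that stand 10 mm higher. One piece is the hidden flap; else it is firm (gives 0.1 mm per N).
- flap (a joint): Push-down of the hidden flap, m: 0 flush, most 0.0145. It is 46 mm long in y, as wide as the sill, looks the same; its centre is anywhere within y = -55 to +55 mm of sill_mid, differently each time. It yields at 1.2 N, sinks at about 2 N to 0.008, meets the catch, then needs 4 to 7 N; the drawer is freed at about 0.011 to 0.012. It springs back when let go.
- drawer (a joint): How far the drawer is out, m: 0 shut, 0.100 at its stop, which is cushioned (gives 1 mm per N and pushes back). Locked at 0 until the catch is pressed; then a spring drives it out to 0.045 or slightly more, where it stays. From there it slides with a drag of about 2 to 5 N and stays where it is left.
- drawer_top (a point): Middle of the top edge of the drawer's plain white front panel, 83 mm above the bench; moves with the drawer, towards -x of the cabinet. The panel is 372 mm wide in y and 12 mm thick (6 mm either side of this point); shut, its back lies against the cabinet's front. Out, a gap opens behind it, as wide as the drawer is out; the glass slides in it end 41 mm below this edge.
- mailer: Flat brown card slide mailer, 50 x 85 x 22 mm, loose on the cabinet's deck; origin at the centre of its underside. Leave it alone.
- objective: Small steel microscope objective, 30 mm across, 32 mm high, loose on the cabinet's deck; origin at the centre of its underside. Leave it alone.
- jar: Amber glass jar, 64 mm across, 85 mm high, standing on the bench; origin at the centre of its underside. Leave it alone.
- counter: Round red tally counter, 60 mm across, 30 mm high, on the bench; origin at the centre of its underside. Leave it alone.
- dish: Glass dish, 90 mm across, 16 mm high, on the bench; origin at the centre of its underside. Leave it alone.
- marker: Blue marker pen lying on the bench, 14 mm thick, about 134 mm long; origin at its middle underneath. Leave it alone.
- slide_tray: Cardboard slide tray, 100 x 120 x 20 mm, on the bench; origin at the centre of its underside. Leave it alone.
- cabinet: White slide cabinet fixed to the bench, 200 (x) x 380 (y) x 100 mm to its deck; origin at the centre of its underside, axes as for the sill, front face 100 mm towards -x, sill's middle line 79 mm towards -x. The deck behind the sill is 15 mm lower than the sill and carries loose things up to 32 mm high, 60 mm or more behind the sill's middle line.

How it is judged:
By the outcome, as a careful person would: the job done as asked, in the order asked, and still so for the second after the job is handed in, with the robot touching nothing.
It also fails if it takes over 70 s, if anything falls off the work surface, if the arm or the gripper's body presses on something with over 40 N, if the wrist force passes 120 N, or if a joint passes its speed limit or range.

## Working session

There is one attempt and no reset: what is moved stays moved. The work goes in short steps, Python scripts to look and compute and a tool call to move; the robot and the scene stay as the last step left them, time stands still between calls to the robot, and variables do not carry over. Pictures are saved under pics/ and viewed, at most 10 in all, crops included, and the job is handed in when it is done.

Besides the shell and the picture viewer there is one more tool, called after "Call:" as name(argument=value, ...) on one line, values as JSON. send_rows: Moves the arm, as the interface text tells. Its arguments: {"type":"object","properties":{"plan":{"type":"array"},"grip_force":{"type":"number"}},"required":["plan"]}

```bash
mkdir -p pics; python3 - <<'E'
from plant import readout, viewer
import cv2,numpy as np
s=readout.read_state()
for k in('t','eef_pos','orientation','force','grip_width'):print(k,s[k])
for n in('scene','top'):
    im=viewer.grab_frame(n);cv2.imwrite(f'pics/{n}0.png',im[:,:,::-1]);p=viewer.camera_params(n);print(n,p)
print(viewer.camera_params('wrist'))
E
```

```text
t 0.0
eef_pos [ 0.2039352  -0.53705205  0.23041239]
orientation [[ 9.34909562e-01  3.54885814e-01 -4.13405445e-04]
 [ 3.54885962e-01 -9.34907845e-01  1.80988175e-03]
 [ 2.55805365e-04 -1.83878754e-03 -9.99998277e-01]]
force [-0.17490672  0.97735243 -0.02725629]
grip_width 0.08562633060807626
scene {'fx': 535.0998466247399, 'fy': 535.0998466247399, 'cx': 277.67662131082113, 'cy': 209.16683705158417, 'rvec': array([ 1.61472028,  1.81826408, -0.85225898]), 'tvec': array([ 0.05790541, -0.26232153,  1.79827617])}
top {'fx': 407.51147386204366, 'fy': 407.51147386204366, 'cx': 282.59575728432503, 'cy': 213.3185634895818, 'rvec': array([ 2.13985892, -2.17726363,  0.12166977]), 'tvec': array([0.01832835, 0.53768878, 1.11283908])}
{'fx': 325.19226210127806, 'fy': 325.19226210127806, 'cx': 277.107388874691, 'cy': 212.08056215018905, 'tool_from_camera': array([[ 1.23648210e-03, -9.45542873e-01, -3.25495232e-01,
         8.48737393e-02],
       [ 9.99999186e-01,  1.27112129e-03,  1.06242457e-04,
        -6.17248532e-04],
       [ 3.13287122e-04, -3.25495099e-01,  9.45543676e-01,
        -1.42446889e-01],
       [ 0.00000000e+00,  0.00000000e+00,  0.00000000e+00,
         1.00000000e+00]])}
```

View pics/top0.png

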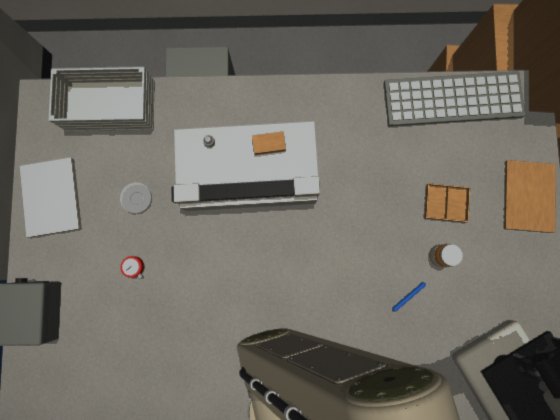

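View pics/scene0.png

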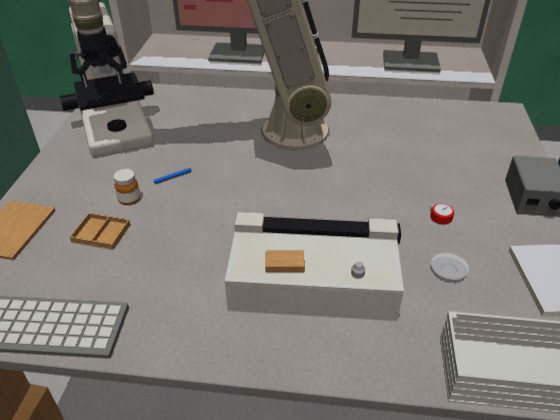

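Top view: black sill at about cols 199–295, rows 180–200, between white end blocks. The cabinet is slightly rotated, image up is +x, and nothing stands near its front. In the scene view the sill spans about (263,226) to (370,228).

```bash
cat > h.py <<'E'
import cv2,numpy as np
from plant import readout,viewer
def ray(n,uv,z):
    p=viewer.camera_params(n);R,_=cv2.Rodrigues(p['rvec']);C=-R.T@p['tvec']
    uv=np.atleast_2d(uv).astype(float)
    d=np.c_[(uv[:,0]-p['cx'])/p['fx'],(uv[:,1]-p['cy'])/p['fy'],np.ones(len(uv))]@R
    return C+d*((z-C[2])/d[:,2])[:,None]
E
python3 - <<'E'
from h import *
def blob(n,x0,y0,x1,y1,thr):
    im=cv2.imread(f'pics/{n}0.png').max(2);m=np.zeros_like(im);m[y0:y1,x0:x1]=(im[y0:y1,x0:x1]<thr)*255
    c=max(cv2.findContours(m,0,1)[0],key=cv2.contourArea);return c[:,0]
for n,b in(('top',(194,170,300,208,45)),('scene',(258,210,376,240,45))):
    c=blob(n,*b);r=cv2.boxPoints(cv2.minAreaRect(c))
    P=ray(n,c,.115)[:,:2].astype(np.float32)
    q=cv2.minAreaRect(P);print(n,'px',r.round().tolist());print(q,cv2.boxPoints(q).round(4).tolist())
# cabinet deck back corners (top): at z=.1
print(ray('top',[(174,129),(316,122)],.1).round(4))
print(ray('scene',[(231,265),(399,267),(226,308)],.1).round(4))
a=cv2.imread('pics/top0.png')[115:215,165:325];b=cv2.imread('pics/scene0.png')[205:315,220:410]
cv2.imwrite('pics/c.png',np.vstack([cv2.resize(a,(480,300),interpolation=0),cv2.resize(b,(480,278),interpolation=0)]))
E
```

```text
top px [[201.0, 197.0], [293.0, 192.0], [293.0, 195.0], [201.0, 200.0]]
((0.5746078491210938, 0.10112334787845612), (0.007859553210437298, 0.24115335941314697), 2.2828710079193115) [[0.5659000277519226, 0.22139999270439148], [0.5755000114440918, -0.019500000402331352], [0.583299994468689, -0.019200000911951065], [0.5737000107765198, 0.22179999947547913]]
scene px [[263.0, 232.0], [263.0, 217.0], [369.0, 222.0], [368.0, 237.0]]
((0.6010941863059998, 0.10428295284509659), (0.05192061886191368, 0.24700580537319183), 2.346285104751587) [[0.5701000094413757, 0.22660000622272491], [0.5802000164985657, -0.02019999921321869], [0.632099986076355, -0.01810000091791153], [0.621999979019165, 0.22869999706745148]]
[[ 0.7651  0.2991  0.1   ]
 [ 0.7774 -0.086   0.1   ]]
[[ 0.7326 -0.0731  0.1   ]
 [ 0.6957  0.2953  0.1   ]
 [ 0.8533 -0.0606  0.1   ]]
```

View pics/c.png

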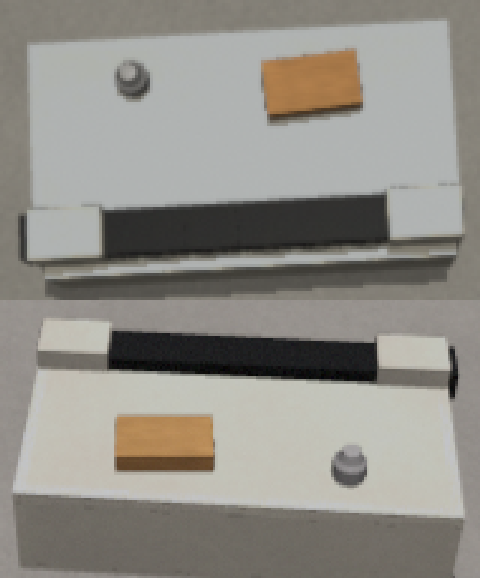

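The crop shows the sill's top face as a slightly lighter band above a darker front face in the top view. The yaw is about 2.3°. I'll refine using the lighter face.

```bash
python3 - <<'E'
from h import *
im=cv2.imread('pics/top0.png').max(2)
print(im[180:206:1,[215,250,285]].T.tolist());print(im[190,194:204],im[190,288:300])
m=np.zeros_like(im);m[175:206,196:298]=(im[175:206,196:298]<75)*255
def line(f): 
    xs=np.arange(206,290);return np.polyfit(xs,[f(np.flatnonzero(m[:,x])) for x in xs],1)
lo=np.zeros_like(im);lo[175:206,196:298]=(im[175:206,196:298]<45)*255
xs=np.arange(206,290)
top=np.polyfit(xs,[np.flatnonzero(m[:,x])[0]-.5 for x in xs],1)
fr=np.polyfit(xs,[np.flatnonzero(lo[:,x])[0]-.5 for x in xs],1)
cols=np.flatnonzero(m[190]);e0,e1=cols[0]-.5,cols[-1]+.5;print(e0,e1)
B=ray('top',[(e,np.polyval(top,e)) for e in(e0,e1)],.115);F=ray('top',[(e,np.polyval(fr,e)) for e in(e0,e1)],.115)
print(B,F,(B+F).mean(0)/2)
print('yaw',np.arctan2(-(F[0]-F[1])[0],(F[0]-F[1])[1]),np.arctan2(-(B[0]-B[1])[0],(B[0]-B[1])[1]))
E
```

```text
[[179, 179, 178, 161, 88, 50, 45, 47, 46, 46, 45, 45, 46, 46, 46, 47, 46, 45, 42, 33, 55, 93, 139, 175, 177, 160], [178, 160, 78, 50, 49, 49, 47, 49, 48, 49, 49, 48, 49, 50, 49, 50, 44, 34, 58, 99, 141, 175, 178, 161, 79, 64], [76, 50, 49, 51, 50, 51, 49, 50, 50, 50, 50, 51, 50, 51, 47, 31, 52, 88, 139, 175, 177, 160, 78, 61, 64, 74]]
[179 179 179 176 148  79  49  45  44  44] [ 51  50  52  49  51  56  98 167 179 180 179 179]
199.5 293.5
[[ 0.60676093  0.22569227  0.115     ]
 [ 0.61658437 -0.02146851  0.115     ]] [[ 0.57617186  0.22548083  0.115     ]
 [ 0.57695483 -0.02067108  0.115     ]] [0.594118   0.10225838 0.115     ]
yaw 0.0031808105773869504 0.0397242286580971
```

sill_mid ≈ (0.594, 0.103, 0.115), yaw ≈ +0.04 rad. The sill length (247 mm) and width (38–40 mm) agree with the given sizes. Now I'll move: shut the gripper, turn to the cabinet axes, and go over the sill's −y part.

Call:
send_rows(plan=[{"grip": 0,"slide": [37,-26,0],"turn": [0,0,0.065]},{"grip": 0,"slide": [74,-52,0],"turn": [0,0,0.13]},{"grip": 0,"slide": [111,-77,0],"turn": [0,0,0.195]},{"grip": 0,"slide": [148,-103,0],"turn": [0,0,0.26]},{"grip": 0,"slide": [185,-129,0],"turn": [0,0,0.323]}], grip_force=20)

```text
t: 0.6
eef_pos: [0.3317, -0.3496, 0.2309]
orientation: [[0.999, 0.037, -0.0], [0.037, -0.999, 0.001], [-0.0, -0.001, -1.0]]
force: [0.7, 0.1, 0.2]
grip_width: 0.0123
finger_force: 0.0
```

Call:
send_rows(plan=[{"grip": 0,"slide": [28,-38,0],"turn": [0,0,0]},{"grip": 0,"slide": [56,-76,0],"turn": [0,0,0]},{"grip": 0,"slide": [84,-114,0],"turn": [0,0,0]},{"grip": 0,"slide": [112,-152,0],"turn": [0,0,0]},{"grip": 0,"slide": [140,-190,0],"turn": [0,0,0]}])

```text
t: 1.1
eef_pos: [0.4641, -0.154, 0.2311]
orientation: [[0.999, 0.04, -0.0], [0.04, -0.999, 0.0], [-0.0, -0.0, -1.0]]
force: [0.2, -1.0, 0.7]
grip_width: 0.0001
finger_force: 0.0
```

Call:
send_rows(plan=[{"grip": 0,"slide": [28,-38,0],"turn": [0,0,0]},{"grip": 0,"slide": [56,-76,0],"turn": [0,0,0]},{"grip": 0,"slide": [84,-114,0],"turn": [0,0,0]},{"grip": 0,"slide": [112,-152,20],"turn": [0,0,0]},{"grip": 0,"slide": [140,-188,50],"turn": [0,0,0]}])

```text
t: 1.6
eef_pos: [0.5951, 0.0356, 0.1852]
orientation: [[0.999, 0.041, 0.003], [0.041, -0.999, -0.0], [0.003, 0.0, -1.0]]
force: [0.6, -2.1, 0.2]
grip_width: 0.0004
finger_force: 0.0
```

```bash
python3 - <<'E'
from h import *
s=readout.read_state();im=viewer.grab_frame('wrist');cv2.imwrite('pics/w1.png',im[:,:,::-1])
p=viewer.camera_params('wrist');T=p['tool_from_camera'];R=np.array(s['orientation']);e=np.array(s['eef_pos']);print(e,s['force'])
# predict where the assumed sill corners should appear
y=np.array([-.04,1,0]);x=np.array([1,.04,0]);m=np.array([.594,.103,.115])
for a,b in((-.02,-.124),(.02,-.124),(-.02,.124),(.02,.124),(0,-.066)):
    w=m+a*x+b*y;c=T[:3,:3].T@(R.T@(w-e)-T[:3,3]);th=np.arctan2(np.hypot(*c[:2]),c[2]);u=c[:2]/np.hypot(*c[:2])*th*p['fx']
    print(a,b,(u+[p['cx'],p['cy']]).round())
E
```

```text
[0.59512558 0.0355993  0.18519265] [ 0.55069583 -2.05911482  0.2099485 ]
-0.02 -0.124 [355. 251.]
0.02 -0.124 [360. 199.]
-0.02 0.124 [ 56. 245.]
0.02 0.124 [ 46. 200.]
0 -0.066 [276. 226.]
```

View pics/w1.png

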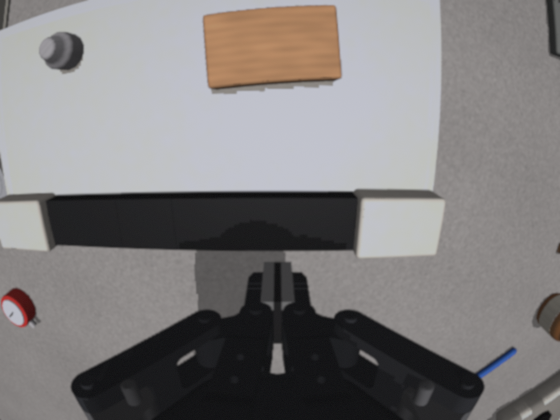

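The wrist view shows the sill corners at (355,251), (357,195), (55,246) and (50,197), matching the predicted pixels within a few pixels, so the pose is confirmed. Descending.

Call:
send_rows(plan=[{"grip": 0,"slide": [0,0,20],"turn": [0,0,0]},{"grip": 0,"slide": [0,0,40],"turn": [0,0,0]},{"grip": 0,"slide": [0,0,55],"turn": [0,0,0]},{"grip": 0,"slide": [0,0,60],"turn": [0,0,0]},{"grip": 0,"slide": [0,0,60],"turn": [0,0,0]}])

```text
t: 2.15
eef_pos: [0.5923, 0.0335, 0.1234]
orientation: [[0.999, 0.04, -0.002], [0.04, -0.999, 0.0], [-0.002, -0.0, -1.0]]
force: [-0.2, -0.1, 1.1]
grip_width: -0.0001
finger_force: 0.0
```

Call:
send_rows(plan=[{"grip": 0,"slide": [0,0,3],"turn": [0,0,0]},{"grip": 0,"slide": [0,0,5],"turn": [0,0,0]},{"grip": 0,"slide": [0,0,6],"turn": [0,0,0]},{"grip": 0,"slide": [0,0,7],"turn": [0,0,0]},{"grip": 0,"slide": [0,0,7],"turn": [0,0,0]}])

```text
t: 2.65
eef_pos: [0.5932, 0.0334, 0.1176]
orientation: [[0.999, 0.04, 0.0], [0.04, -0.999, -0.0], [0.0, 0.0, -1.0]]
force: [0.5, -0.7, -0.5]
grip_width: -0.0
finger_force: 0.0
```

Call:
send_rows(plan=[{"grip": 0,"slide": [0,0,0.3],"turn": [0,0,0]},{"grip": 0,"slide": [0,0,0.6],"turn": [0,0,0]},{"grip": 0,"slide": [0,0,0.9],"turn": [0,0,0]},{"grip": 0,"slide": [0,0,1.2],"turn": [0,0,0]},{"grip": 0,"slide": [0,0,1.2],"turn": [0,0,0]}])

```text
t: 3.15
eef_pos: [0.5931, 0.0335, 0.1162]
orientation: [[0.999, 0.04, -0.0], [0.04, -0.999, -0.0], [-0.0, 0.0, -1.0]]
force: [0.7, -0.2, 0.5]
grip_width: 0.0003
finger_force: 0.0
```

Call:
send_rows(plan=[{"grip": 0,"slide": [0,0,0.3],"turn": [0,0,0]},{"grip": 0,"slide": [0,0,0.6],"turn": [0,0,0]},{"grip": 0,"slide": [0,0,0.9],"turn": [0,0,0]},{"grip": 0,"slide": [0,0,1.0],"turn": [0,0,0]},{"grip": 0,"slide": [0,0,1.0],"turn": [0,0,0]}])

```text
t: 3.65
eef_pos: [0.5931, 0.0335, 0.1152]
orientation: [[0.999, 0.04, -0.0], [0.04, -0.999, -0.0], [-0.0, 0.0, -1.0]]
force: [0.9, -0.1, -0.7]
grip_width: -0.0
finger_force: 0.0
```

Call:
send_rows(plan=[{"grip": 0,"slide": [0,0,0.2],"turn": [0,0,0]},{"grip": 0,"slide": [0,0,0.4],"turn": [0,0,0]},{"grip": 0,"slide": [0,0,0.5],"turn": [0,0,0]},{"grip": 0,"slide": [0,0,0.5],"turn": [0,0,0]},{"grip": 0,"slide": [0,0,0.5],"turn": [0,0,0]}])

```text
t: 4.15
eef_pos: [0.5932, 0.0335, 0.1149]
orientation: [[0.999, 0.04, 0.0], [0.04, -0.999, -0.0], [0.0, 0.0, -1.0]]
force: [-0.0, -0.6, 1.5]
grip_width: -0.0002
finger_force: 0.9
```

Call:
send_rows(plan=[{"grip": 0,"slide": [0,0,0.2],"turn": [0,0,0]},{"grip": 0,"slide": [0,0,0.4],"turn": [0,0,0]},{"grip": 0,"slide": [0,0,0.4],"turn": [0,0,0]},{"grip": 0,"slide": [0,0,0.4],"turn": [0,0,0]},{"grip": 0,"slide": [0,0,0.4],"turn": [0,0,0]}])

```text
t: 4.65
eef_pos: [0.5932, 0.0335, 0.1145]
orientation: [[0.999, 0.04, 0.0], [0.04, -0.999, -0.0], [0.0, 0.0, -1.0]]
force: [-1.4, -0.7, 4.2]
grip_width: -0.0003
finger_force: 2.2
```

Call:
send_rows(plan=[{"grip": 0,"slide": [0,-2,0],"turn": [0,0,0]},{"grip": 0,"slide": [0,-4,0],"turn": [0,0,0]},{"grip": 0,"slide": [0,-6,0],"turn": [0,0,0]},{"grip": 0,"slide": [0,-8,0],"turn": [0,0,0]},{"grip": 0,"slide": [0,-8,0],"turn": [0,0,0]}])

```text
t: 5.15
eef_pos: [0.5932, 0.0417, 0.1146]
orientation: [[0.999, 0.04, 0.001], [0.04, -0.999, -0.0], [0.001, 0.0, -1.0]]
force: [1.1, -2.1, 4.4]
grip_width: -0.0003
finger_force: 2.2
```

Call:
send_rows(plan=[{"grip": 0,"slide": [0,-2,0],"turn": [0,0,0]},{"grip": 0,"slide": [0,-4,0],"turn": [0,0,0]},{"grip": 0,"slide": [0,-6,0],"turn": [0,0,0]},{"grip": 0,"slide": [0,-8,0],"turn": [0,0,0]},{"grip": 0,"slide": [0,-8,0],"turn": [0,0,0]}])

```text
t: 5.65
eef_pos: [0.5925, 0.0498, 0.1145]
orientation: [[0.999, 0.04, 0.0], [0.04, -0.999, 0.0], [0.0, -0.0, -1.0]]
force: [0.0, -3.3, 4.7]
grip_width: -0.0
finger_force: 2.6
```

Call:
send_rows(plan=[{"grip": 0,"slide": [0,-2,0],"turn": [0,0,0]},{"grip": 0,"slide": [0,-4,0],"turn": [0,0,0]},{"grip": 0,"slide": [0,-6,0],"turn": [0,0,0]},{"grip": 0,"slide": [0,-8,0],"turn": [0,0,0]},{"grip": 0,"slide": [0,-8,0],"turn": [0,0,0]}])

```text
t: 6.15
eef_pos: [0.5922, 0.0578, 0.1145]
orientation: [[0.999, 0.04, 0.0], [0.04, -0.999, -0.0], [0.0, 0.0, -1.0]]
force: [0.9, -2.7, 5.1]
grip_width: -0.0001
finger_force: 2.6
```

Call:
send_rows(plan=[{"grip": 0,"slide": [0,-2,0],"turn": [0,0,0]},{"grip": 0,"slide": [0,-4,0],"turn": [0,0,0]},{"grip": 0,"slide": [0,-6,0],"turn": [0,0,0]},{"grip": 0,"slide": [0,-8,0],"turn": [0,0,0]},{"grip": 0,"slide": [0,-8,0],"turn": [0,0,0]}])

```text
t: 6.65
eef_pos: [0.5918, 0.0658, 0.1144]
orientation: [[0.999, 0.04, 0.0], [0.04, -0.999, -0.0], [0.0, 0.0, -1.0]]
force: [-0.4, -3.3, 5.2]
grip_width: 0.0002
finger_force: 2.6
```

Still firm at about 5 N (cabinet y ≈ −37). I'll carry on at the same height.

Call:
send_rows(plan=[{"grip": 0,"slide": [0,-2,0],"turn": [0,0,0]},{"grip": 0,"slide": [0,-4,0],"turn": [0,0,0]},{"grip": 0,"slide": [0,-6,0],"turn": [0,0,0]},{"grip": 0,"slide": [0,-8,0],"turn": [0,0,0]},{"grip": 0,"slide": [0,-8,0],"turn": [0,0,0]}])

```text
t: 7.15
eef_pos: [0.5915, 0.0737, 0.1145]
orientation: [[0.999, 0.04, 0.0], [0.04, -0.999, -0.0], [0.0, 0.0, -1.0]]
force: [0.0, -3.1, 5.1]
grip_width: -0.0003
finger_force: 2.6
```

Call:
send_rows(plan=[{"grip": 0,"slide": [0,-2,0],"turn": [0,0,0]},{"grip": 0,"slide": [0,-4,0],"turn": [0,0,0]},{"grip": 0,"slide": [0,-6,0],"turn": [0,0,0]},{"grip": 0,"slide": [0,-8,0],"turn": [0,0,0]},{"grip": 0,"slide": [0,-8,0],"turn": [0,0,0]}])

```text
t: 7.65
eef_pos: [0.5912, 0.0818, 0.1145]
orientation: [[0.999, 0.04, 0.0], [0.04, -0.999, -0.0], [0.0, 0.0, -1.0]]
force: [0.6, -2.8, 5.0]
grip_width: 0.0001
finger_force: 2.6
```

Call:
send_rows(plan=[{"grip": 0,"slide": [0,-2,0],"turn": [0,0,0]},{"grip": 0,"slide": [0,-4,0],"turn": [0,0,0]},{"grip": 0,"slide": [0,-6,0],"turn": [0,0,0]},{"grip": 0,"slide": [0,-8,0],"turn": [0,0,0]},{"grip": 0,"slide": [0,-8,0],"turn": [0,0,0]}])

```text
t: 8.15
eef_pos: [0.5908, 0.0898, 0.1145]
orientation: [[0.999, 0.04, -0.0], [0.04, -0.999, -0.0], [-0.0, 0.0, -1.0]]
force: [-1.0, -2.7, 5.2]
grip_width: 0.0001
finger_force: 2.6
```

Call:
send_rows(plan=[{"grip": 0,"slide": [0,-2,0],"turn": [0,0,0]},{"grip": 0,"slide": [0,-4,0],"turn": [0,0,0]},{"grip": 0,"slide": [0,-6,0],"turn": [0,0,0]},{"grip": 0,"slide": [0,-8,0],"turn": [0,0,0]},{"grip": 0,"slide": [0,-8,0],"turn": [0,0,0]}])

```text
t: 8.65
eef_pos: [0.5905, 0.0977, 0.1145]
orientation: [[0.999, 0.04, -0.0], [0.04, -0.999, -0.0], [-0.0, 0.0, -1.0]]
force: [0.4, -3.9, 4.9]
grip_width: 0.0002
finger_force: 2.7
```

Call:
send_rows(plan=[{"grip": 0,"slide": [0,-2,0],"turn": [0,0,0]},{"grip": 0,"slide": [0,-4,0],"turn": [0,0,0]},{"grip": 0,"slide": [0,-6,0],"turn": [0,0,0]},{"grip": 0,"slide": [0,-8,0],"turn": [0,0,0]},{"grip": 0,"slide": [0,-8,0],"turn": [0,0,0]}])

```text
t: 9.15
eef_pos: [0.5902, 0.1047, 0.1145]
orientation: [[0.999, 0.041, -0.0], [0.041, -0.999, 0.001], [-0.0, -0.001, -1.0]]
force: [0.8, -2.6, 5.7]
grip_width: -0.0002
finger_force: 2.7
```

Call:
send_rows(plan=[{"grip": 0,"slide": [0,-2,0],"turn": [0,0,0]},{"grip": 0,"slide": [0,-4,0],"turn": [0,0,0]},{"grip": 0,"slide": [0,-6,0],"turn": [0,0,0]},{"grip": 0,"slide": [0,-8,0],"turn": [0,0,0]},{"grip": 0,"slide": [0,-8,0],"turn": [0,0,0]}])

```text
t: 9.65
eef_pos: [0.59, 0.109, 0.1145]
orientation: [[0.999, 0.047, -0.0], [0.047, -0.999, 0.003], [-0.0, -0.003, -1.0]]
force: [-0.5, -3.6, 5.4]
grip_width: 0.0001
finger_force: 2.7
```

The last call lagged (4 of 8 mm) and the orientation drifted. I'll check the joints before going on.

```bash
python3 - <<'E'
from h import *
s=readout.read_state()
for k in('joint_positions','qvel','effort','eef_pos','orientation','force','ft_torque'):print(k,np.round(s[k],4).tolist())
E
```

```text
joint_positions [0.0474, 0.4176, -0.094, 1.0594, 0.0032, 3.1416]
qvel [-0.0016, 0.0004, 0.0022, 0.0005, 0.0015, -0.0001]
effort [2.0429, -48.7356, 25.9697, -0.0031, 1.0334, 0.0]
eef_pos [0.59, 0.109, 0.1145]
orientation [[0.9989, 0.0473, -0.0003], [0.0473, -0.9989, 0.0032], [-0.0002, -0.0032, -1.0]]
force [-0.4521, -3.6129, 5.3741]
ft_torque [-0.7608, -0.0755, -0.0197]
```

Joint 6 is at its limit. I'll lift slightly and turn −90° about the tool axis, which puts the finger line across the sill with 22 mm along it.

Call:
send_rows(plan=[{"grip": 0,"slide": [0,0,-10],"turn": [0,0,0]},{"grip": 0,"slide": [0,0,-10],"turn": [0,0,-0.14]},{"grip": 0,"slide": [0,0,-10],"turn": [0,0,-0.28]},{"grip": 0,"slide": [0,0,-10],"turn": [0,0,-0.42]},{"grip": 0,"slide": [0,0,-10],"turn": [0,0,-0.56]}])

```text
t: 10.15
eef_pos: [0.5892, 0.1099, 0.124]
orientation: [[0.817, 0.576, -0.002], [0.576, -0.817, 0.005], [0.001, -0.005, -1.0]]
force: [0.6, 0.5, 0.5]
grip_width: 0.0001
finger_force: 0.0
```

Call:
send_rows(plan=[{"grip": 0,"slide": [0,0,0],"turn": [0,0,-0.14]},{"grip": 0,"slide": [0,0,0],"turn": [0,0,-0.28]},{"grip": 0,"slide": [0,0,0],"turn": [0,0,-0.42]},{"grip": 0,"slide": [0,0,0],"turn": [0,0,-0.56]},{"grip": 0,"slide": [0,0,0],"turn": [0,0,-0.7]}])

```text
t: 10.65
eef_pos: [0.5892, 0.1099, 0.124]
orientation: [[0.254, 0.967, -0.002], [0.967, -0.254, 0.005], [0.004, -0.004, -1.0]]
force: [-0.1, 1.0, 0.4]
grip_width: 0.0
finger_force: 0.0
```

Call:
send_rows(plan=[{"grip": 0,"slide": [0,0,0],"turn": [0,0,-0.14]},{"grip": 0,"slide": [0,0,0],"turn": [0,0,-0.28]},{"grip": 0,"slide": [0,0,0],"turn": [0,0,-0.31]},{"grip": 0,"slide": [0,0,0],"turn": [0,0,-0.31]},{"grip": 0,"slide": [0,0,0],"turn": [0,0,-0.31]}])

```text
t: 11.15
eef_pos: [0.5896, 0.1094, 0.1241]
orientation: [[-0.046, 0.999, -0.001], [0.999, 0.046, 0.004], [0.004, -0.001, -1.0]]
force: [-0.1, 0.3, -0.3]
grip_width: 0.0
finger_force: 0.0
```

Call:
send_rows(plan=[{"grip": 0,"slide": [0,2,2],"turn": [0,-0.004,0]},{"grip": 0,"slide": [0,4,5],"turn": [0,-0.004,0]},{"grip": 0,"slide": [0,4,8],"turn": [0,-0.004,0]},{"grip": 0,"slide": [0,4,8.8],"turn": [0,-0.004,0]},{"grip": 0,"slide": [0,4,8.8],"turn": [0,-0.004,0]}])

```text
t: 11.65
eef_pos: [0.594, 0.1092, 0.1153]
orientation: [[-0.046, 0.999, -0.0], [0.999, 0.046, -0.0], [-0.0, -0.0, -1.0]]
force: [0.0, 0.2, -0.2]
grip_width: -0.0
finger_force: 0.0
```

Call:
send_rows(plan=[{"grip": 0,"slide": [0,0,0.3],"turn": [0,0,0]},{"grip": 0,"slide": [0,0,0.6],"turn": [0,0,0]},{"grip": 0,"slide": [0,0,0.6],"turn": [0,0,0]},{"grip": 0,"slide": [0,0,0.6],"turn": [0,0,0]},{"grip": 0,"slide": [0,0,0.6],"turn": [0,0,0]}])

```text
t: 12.15
eef_pos: [0.5941, 0.1091, 0.115]
orientation: [[-0.046, 0.999, 0.0], [0.999, 0.046, -0.001], [-0.001, -0.0, -1.0]]
force: [0.4, 0.2, 0.0]
grip_width: 0.0003
finger_force: 0.4
```

Call:
send_rows(plan=[{"grip": 0,"slide": [0,0,0.2],"turn": [0,0,0]},{"grip": 0,"slide": [0,0,0.4],"turn": [0,0,0]},{"grip": 0,"slide": [0,0,0.4],"turn": [0,0,0]},{"grip": 0,"slide": [0,0,0.4],"turn": [0,0,0]},{"grip": 0,"slide": [0,0,0.4],"turn": [0,0,0]}])

```text
t: 12.65
eef_pos: [0.5942, 0.1091, 0.1147]
orientation: [[-0.046, 0.999, 0.0], [0.999, 0.046, -0.001], [-0.001, 0.0, -1.0]]
force: [-1.2, -1.0, 3.9]
grip_width: -0.0001
finger_force: 1.6
```

Call:
send_rows(plan=[{"grip": 0,"slide": [2,0,0],"turn": [0,0,0]},{"grip": 0,"slide": [4,0,0],"turn": [0,0,0]},{"grip": 0,"slide": [6,0,0],"turn": [0,0,0]},{"grip": 0,"slide": [8,0,0],"turn": [0,0,0]},{"grip": 0,"slide": [8,0,0],"turn": [0,0,0]}])

```text
t: 13.15
eef_pos: [0.594, 0.1175, 0.1147]
orientation: [[-0.047, 0.999, 0.001], [0.999, 0.047, -0.0], [-0.0, 0.001, -1.0]]
force: [0.1, -1.4, 2.8]
grip_width: 0.0003
finger_force: 1.5
```

Call:
send_rows(plan=[{"grip": 0,"slide": [2,0,0.2],"turn": [0,0,0]},{"grip": 0,"slide": [4,0,0.2],"turn": [0,0,0]},{"grip": 0,"slide": [6,0,0.2],"turn": [0,0,0]},{"grip": 0,"slide": [8,0,0.2],"turn": [0,0,0]},{"grip": 0,"slide": [8,0,0.2],"turn": [0,0,0]}])

```text
t: 13.65
eef_pos: [0.593, 0.1258, 0.114]
orientation: [[-0.047, 0.999, -0.001], [0.999, 0.047, 0.0], [0.0, -0.001, -1.0]]
force: [0.1, 0.1, 0.6]
grip_width: -0.0
finger_force: 0.4
```

Call:
send_rows(plan=[{"grip": 0,"slide": [2,0,0],"turn": [0,0,0]},{"grip": 0,"slide": [4,0,0],"turn": [0,0,0]},{"grip": 0,"slide": [6,0,0],"turn": [0,0,0]},{"grip": 0,"slide": [8,0,0],"turn": [0,0,0]},{"grip": 0,"slide": [8,0,0],"turn": [0,0,0]}])

```text
t: 14.15
eef_pos: [0.593, 0.1335, 0.1144]
orientation: [[-0.047, 0.999, 0.0], [0.999, 0.047, -0.0], [-0.0, 0.0, -1.0]]
force: [0.3, 1.4, 0.8]
grip_width: -0.0005
finger_force: 0.4
```

The force dropped to about 1 N, so I'm on the flap. Press gently to confirm.

Call:
send_rows(plan=[{"grip": 0,"slide": [1,0,0.7],"turn": [0,0,0]},{"grip": 0,"slide": [2,0,1.4],"turn": [0,0,0]},{"grip": 0,"slide": [2,0,2.1],"turn": [0,0,0]},{"grip": 0,"slide": [2,0,2.8],"turn": [0,0,0]},{"grip": 0,"slide": [2,0,2.8],"turn": [0,0,0]}])

```text
t: 14.65
eef_pos: [0.593, 0.1352, 0.1114]
orientation: [[-0.046, 0.999, 0.0], [0.999, 0.046, -0.0], [-0.0, 0.0, -1.0]]
force: [1.1, -0.3, 0.2]
grip_width: -0.0002
finger_force: 0.5
```

Call:
send_rows(plan=[{"grip": 0,"slide": [0,0,1],"turn": [0,0,0]},{"grip": 0,"slide": [0,0,2],"turn": [0,0,0]},{"grip": 0,"slide": [0,0,3],"turn": [0,0,0]},{"grip": 0,"slide": [0,0,4],"turn": [0,0,0]},{"grip": 0,"slide": [0,0,4],"turn": [0,0,0]}])

```text
t: 15.15
eef_pos: [0.593, 0.1352, 0.1074]
orientation: [[-0.046, 0.999, 0.0], [0.999, 0.046, -0.0], [-0.0, 0.0, -1.0]]
force: [0.3, -0.1, 1.9]
grip_width: -0.0003
finger_force: 0.7
```

Call:
send_rows(plan=[{"grip": 0,"slide": [0,0,0.6],"turn": [0,0,0]},{"grip": 0,"slide": [0,0,1.2],"turn": [0,0,0]},{"grip": 0,"slide": [0,0,1.8],"turn": [0,0,0]},{"grip": 0,"slide": [0,0,2],"turn": [0,0,0]},{"grip": 0,"slide": [0,0,2],"turn": [0,0,0]}])

```text
t: 15.65
eef_pos: [0.5931, 0.1352, 0.1067]
orientation: [[-0.047, 0.999, 0.001], [0.999, 0.047, -0.0], [-0.001, 0.001, -1.0]]
force: [-1.4, 0.1, 7.6]
grip_width: 0.0004
finger_force: 3.8
```

Call:
send_rows(plan=[{"grip": 0,"slide": [0,0,0.3],"turn": [0,0,0]},{"grip": 0,"slide": [0,0,0.6],"turn": [0,0,0]},{"grip": 0,"slide": [0,0,0.6],"turn": [0,0,0]},{"grip": 0,"slide": [0,0,0.6],"turn": [0,0,0]},{"grip": 0,"slide": [0,0,0.6],"turn": [0,0,0]}])

```text
t: 16.15
eef_pos: [0.5931, 0.1352, 0.1061]
orientation: [[-0.047, 0.999, 0.001], [0.999, 0.047, -0.0], [-0.0, 0.001, -1.0]]
force: [-2.0, 0.2, 7.8]
grip_width: 0.0002
finger_force: 3.8
```

Call:
send_rows(plan=[{"grip": 0,"slide": [0,0,0.3],"turn": [0,0,0]},{"grip": 0,"slide": [0,0,0.6],"turn": [0,0,0]},{"grip": 0,"slide": [0,0,0.9],"turn": [0,0,0]},{"grip": 0,"slide": [0,0,1],"turn": [0,0,0]},{"grip": 0,"slide": [0,0,1],"turn": [0,0,0]}])

```text
t: 16.65
eef_pos: [0.5931, 0.1352, 0.1053]
orientation: [[-0.047, 0.999, 0.001], [0.999, 0.047, -0.0], [-0.0, 0.001, -1.0]]
force: [-2.4, -0.2, 8.8]
grip_width: 0.0001
finger_force: 4.4
```

Call:
send_rows(plan=[{"grip": 0,"slide": [0,0,0.3],"turn": [0,0,0]},{"grip": 0,"slide": [0,0,0.6],"turn": [0,0,0]},{"grip": 0,"slide": [0,0,0.9],"turn": [0,0,0]},{"grip": 0,"slide": [0,0,1],"turn": [0,0,0]},{"grip": 0,"slide": [0,0,1],"turn": [0,0,0]}])

```text
t: 17.15
eef_pos: [0.5932, 0.1351, 0.1042]
orientation: [[-0.047, 0.999, 0.001], [0.999, 0.047, -0.0], [-0.001, 0.001, -1.0]]
force: [-1.5, 0.6, 8.3]
grip_width: -0.0002
finger_force: 4.0
```

Call:
send_rows(plan=[{"grip": 0,"slide": [0,0,0.3],"turn": [0,0,0]},{"grip": 0,"slide": [0,0,0.6],"turn": [0,0,0]},{"grip": 0,"slide": [0,0,0.8],"turn": [0,0,0]},{"grip": 0,"slide": [0,0,0.8],"turn": [0,0,0]},{"grip": 0,"slide": [0,0,0.8],"turn": [0,0,0]}])

```text
t: 17.65
eef_pos: [0.5932, 0.1352, 0.1029]
orientation: [[-0.046, 0.999, 0.001], [0.999, 0.046, -0.0], [-0.0, 0.001, -1.0]]
force: [-0.8, -0.3, 5.8]
grip_width: -0.0001
finger_force: 2.6
```

```bash
python3 - <<'E'
from h import *
print(np.round(readout.read_state()['force'],1))
a=viewer.grab_frame('top');cv2.imwrite('pics/t2.png',cv2.resize(a[110:250,150:350,::-1],(800,560),interpolation=0))
E
```

```text
[-0.8 -0.3  5.8]
```

View pics/t2.png

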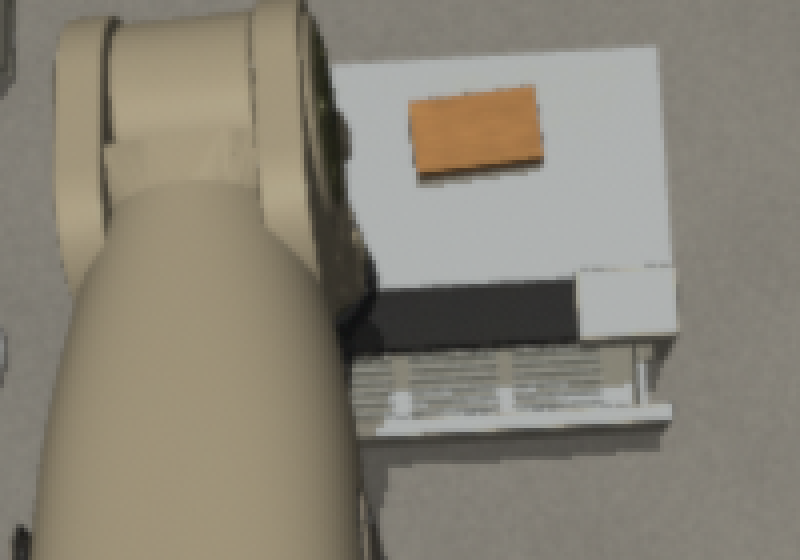

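The drawer has sprung out: its panel's bright strip runs at crop rows ~404–435 and the slides are visible in the gap. Now I'll lift off and turn a further −90°, so that the finger linkage spreads along the panel and not over the sill.

Call:
send_rows(plan=[{"grip": 0,"slide": [0,0,-15],"turn": [0,0,0]},{"grip": 0,"slide": [0,0,-40],"turn": [0,0,0]},{"grip": 0,"slide": [0,0,-70],"turn": [0,0,-0.14]},{"grip": 0,"slide": [0,0,-80],"turn": [0,0,-0.28]},{"grip": 0,"slide": [0,0,-80],"turn": [0,0,-0.42]}])

```text
t: 18.2
eef_pos: [0.594, 0.1352, 0.1844]
orientation: [[-0.455, 0.891, 0.004], [0.891, 0.455, -0.0], [-0.002, 0.003, -1.0]]
force: [-0.0, 0.1, 0.5]
grip_width: -0.0001
finger_force: 0.0
```

Call:
send_rows(plan=[{"grip": 0,"slide": [0,0,0],"turn": [0,0,-0.14]},{"grip": 0,"slide": [0,0,0],"turn": [0,0,-0.28]},{"grip": 0,"slide": [0,0,0],"turn": [0,0,-0.42]},{"grip": 0,"slide": [0,0,0],"turn": [0,0,-0.56]},{"grip": 0,"slide": [0,0,0],"turn": [0,0,-0.7]}])

```text
t: 18.7
eef_pos: [0.5925, 0.135, 0.1816]
orientation: [[-0.922, 0.388, -0.001], [0.388, 0.922, -0.001], [0.001, -0.001, -1.0]]
force: [-0.2, 0.2, -0.4]
grip_width: 0.0004
finger_force: 0.0
```

Call:
send_rows(plan=[{"grip": 0,"slide": [0,0,0],"turn": [0,0,-0.14]},{"grip": 0,"slide": [0,0,0],"turn": [0,0,-0.28]},{"grip": 0,"slide": [0,0,0],"turn": [0,0,-0.42]},{"grip": 0,"slide": [0,0,0],"turn": [0,0,-0.445]},{"grip": 0,"slide": [0,0,0],"turn": [0,0,-0.445]}])

```text
t: 19.2
eef_pos: [0.5927, 0.1351, 0.1818]
orientation: [[-0.999, -0.038, -0.001], [-0.038, 0.999, -0.001], [0.001, -0.001, -1.0]]
force: [-0.3, -0.8, -0.0]
grip_width: -0.0001
finger_force: 0.0
```

```bash
cat >> h.py <<'E'
def wray(uv,z,s):
    p=viewer.camera_params('wrist');T=p['tool_from_camera'];R=np.array(s['orientation']);e=np.array(s['eef_pos'])
    d=np.atleast_2d(uv)-[p['cx'],p['cy']];r=np.hypot(d[:,0],d[:,1]);th=r/p['fx']
    c=np.c_[d/r[:,None]*np.sin(th)[:,None],np.cos(th)]
    w=c@T[:3,:3].T@R.T;C=e+R@T[:3,3]
    return C+w*((z-C[2])/w[:,2])[:,None]
E
python3 - <<'E'
from h import *
import pickle
s=readout.read_state();im=viewer.grab_frame('wrist');cv2.imwrite('pics/w3.png',im[:,:,::-1]);pickle.dump(s,open('s3.pkl','wb'))
E
```

```text
(no output)
```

View pics/w3.png

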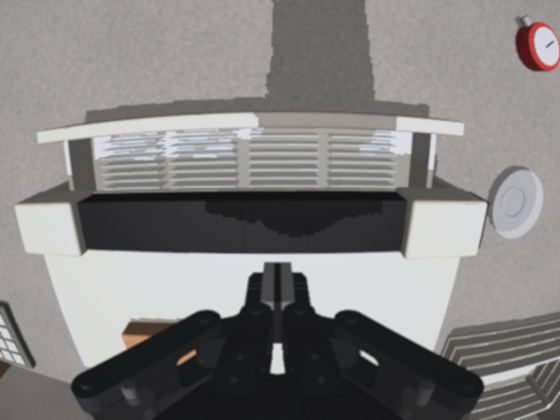

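The wrist view shows the panel's top strip arching from (40,137) through (258,113) to (463,128). Its inner edge is at about row 127, with the slides in the gap down to row ~190.

```bash
python3 - <<'E'
from h import *
import pickle
s=pickle.load(open('s3.pkl','rb'));im=cv2.imread('pics/w3.png').max(2)
for c in(220,280,340):print(c,im[105:140,c].tolist())
print(wray([(220,114),(220,127),(280,112.5),(280,126),(340,113.5),(340,127),(243,160),(322,160)],.083,s).round(4))
E
```

```text
220 [110, 109, 108, 106, 104, 102, 97, 113, 158, 201, 218, 221, 222, 221, 222, 222, 222, 222, 222, 222, 221, 218, 207, 179, 162, 163, 168, 182, 199, 178, 169, 186, 191, 186, 194]
280 [104, 105, 107, 108, 106, 97, 104, 128, 147, 155, 157, 159, 158, 158, 157, 157, 157, 156, 157, 155, 148, 138, 139, 154, 166, 169, 166, 155, 137, 144, 177, 189, 178, 170, 165]
340 [104, 106, 105, 107, 106, 103, 97, 104, 129, 147, 154, 157, 158, 157, 157, 156, 156, 156, 156, 156, 153, 146, 137, 144, 162, 169, 169, 164, 150, 133, 150, 185, 189, 176, 168]
[[0.5175 0.0909 0.083 ]
 [0.5272 0.091  0.083 ]
 [0.5153 0.1351 0.083 ]
 [0.5254 0.1355 0.083 ]
 [0.5134 0.1795 0.083 ]
 [0.5235 0.1802 0.083 ]
 [0.5519 0.1088 0.083 ]
 [0.5494 0.1683 0.083 ]]
```

Call:
send_rows(plan=[{"grip": 0,"slide": [23,1,0],"turn": [0,0,0]},{"grip": 0,"slide": [45,3,0],"turn": [0,0,0]},{"grip": 0,"slide": [45,3,20],"turn": [0,0,0]},{"grip": 0,"slide": [45,3,50],"turn": [0,0,0]},{"grip": 0,"slide": [45,3,80],"turn": [0,0,0]}])

```text
t: 19.75
eef_pos: [0.5483, 0.1364, 0.102]
orientation: [[-0.999, -0.039, 0.002], [-0.039, 0.999, -0.0], [-0.002, -0.0, -1.0]]
force: [0.9, -0.3, -0.7]
grip_width: -0.0001
finger_force: 0.0
```

Call:
send_rows(plan=[{"grip": 0,"slide": [1,0,10],"turn": [0,0,0]},{"grip": 0,"slide": [1,0,20],"turn": [0,0,0]},{"grip": 0,"slide": [1,0,30],"turn": [0,0,0]},{"grip": 0,"slide": [1,0,38],"turn": [0,0,0]},{"grip": 0,"slide": [1,0,38],"turn": [0,0,0]}])

```text
t: 20.25
eef_pos: [0.5466, 0.1362, 0.0635]
orientation: [[-0.999, -0.04, -0.001], [-0.04, 0.999, -0.001], [0.001, -0.001, -1.0]]
force: [0.1, 0.1, -0.5]
grip_width: 0.0001
finger_force: 0.0
```

Call:
send_rows(plan=[{"grip": 0,"slide": [5,0,0],"turn": [0,0,0]},{"grip": 0,"slide": [10,0,0],"turn": [0,0,0]},{"grip": 0,"slide": [16,0,0],"turn": [0,0,0]},{"grip": 0,"slide": [22,0,0],"turn": [0,0,0]},{"grip": 0,"slide": [28,0,0],"turn": [0,0,0]}])

```text
t: 20.75
eef_pos: [0.5193, 0.1351, 0.0649]
orientation: [[-0.999, -0.041, 0.002], [-0.041, 0.999, -0.0], [-0.002, -0.0, -1.0]]
force: [3.4, 0.8, 2.1]
grip_width: 0.0002
finger_force: 1.5
```

Call:
send_rows(plan=[{"grip": 0,"slide": [6,0,0],"turn": [0,0,0]},{"grip": 0,"slide": [12,0,0],"turn": [0,0,0]},{"grip": 0,"slide": [18,0,0],"turn": [0,0,0]},{"grip": 0,"slide": [23,0,0],"turn": [0,0,0]},{"grip": 0,"slide": [27,0,0],"turn": [0,0,0]}])

```text
t: 21.25
eef_pos: [0.4912, 0.134, 0.0641]
orientation: [[-0.999, -0.041, -0.0], [-0.041, 0.999, -0.001], [0.0, -0.001, -1.0]]
force: [3.0, 0.1, 2.2]
grip_width: 0.0004
finger_force: 1.2
```

Drag is about 3 N. Now slow steps towards the stop.

Call:
send_rows(plan=[{"grip": 0,"slide": [1.5,0,0],"turn": [0,0,0]},{"grip": 0,"slide": [3,0,0],"turn": [0,0,0]},{"grip": 0,"slide": [4.5,0,0],"turn": [0,0,0]},{"grip": 0,"slide": [5,0,0],"turn": [0,0,0]},{"grip": 0,"slide": [5,0,0],"turn": [0,0,0]}])

```text
t: 21.75
eef_pos: [0.4864, 0.1338, 0.0639]
orientation: [[-0.999, -0.041, -0.001], [-0.041, 0.999, -0.001], [0.001, -0.001, -1.0]]
force: [1.9, 1.0, -0.7]
grip_width: -0.0
finger_force: 0.4
```

Call:
send_rows(plan=[{"grip": 0,"slide": [1,0,0],"turn": [0,0,0]},{"grip": 0,"slide": [2,0,0],"turn": [0,0,0]},{"grip": 0,"slide": [3,0,0],"turn": [0,0,0]},{"grip": 0,"slide": [3,0,0],"turn": [0,0,0]},{"grip": 0,"slide": [3,0,0],"turn": [0,0,0]}])

```text
t: 22.25
eef_pos: [0.4835, 0.1336, 0.064]
orientation: [[-0.999, -0.041, -0.001], [-0.041, 0.999, -0.001], [0.001, -0.001, -1.0]]
force: [0.7, -0.0, -0.1]
grip_width: 0.0002
finger_force: 0.2
```

Call:
send_rows(plan=[{"grip": 0,"slide": [0.6,0,0],"turn": [0,0,0]},{"grip": 0,"slide": [1.2,0,0],"turn": [0,0,0]},{"grip": 0,"slide": [1.8,0,0],"turn": [0,0,0]},{"grip": 0,"slide": [2.4,0,0],"turn": [0,0,0]},{"grip": 0,"slide": [3,0,0],"turn": [0,0,0]}])

```text
t: 22.75
eef_pos: [0.4812, 0.1335, 0.0642]
orientation: [[-0.999, -0.041, 0.001], [-0.041, 0.999, -0.001], [-0.001, -0.001, -1.0]]
force: [3.3, 0.1, -2.3]
grip_width: 0.0
finger_force: 1.5
```

Call:
send_rows(plan=[{"grip": 0,"slide": [0.6,0,0],"turn": [0,0,0]},{"grip": 0,"slide": [1.2,0,0],"turn": [0,0,0]},{"grip": 0,"slide": [1.8,0,0],"turn": [0,0,0]},{"grip": 0,"slide": [2.4,0,0],"turn": [0,0,0]},{"grip": 0,"slide": [3,0,0],"turn": [0,0,0]}])

```text
t: 23.25
eef_pos: [0.4787, 0.1334, 0.0643]
orientation: [[-0.999, -0.041, 0.002], [-0.041, 0.999, -0.001], [-0.002, -0.001, -1.0]]
force: [5.1, 0.0, -4.5]
grip_width: 0.0002
finger_force: 2.9
```

Call:
send_rows(plan=[{"grip": 0,"slide": [0.6,0,0],"turn": [0,0,0]},{"grip": 0,"slide": [1.2,0,0],"turn": [0,0,0]},{"grip": 0,"slide": [1.8,0,0],"turn": [0,0,0]},{"grip": 0,"slide": [2.4,0,0],"turn": [0,0,0]},{"grip": 0,"slide": [3,0,0],"turn": [0,0,0]}])

```text
t: 23.75
eef_pos: [0.4767, 0.1334, 0.0644]
orientation: [[-0.999, -0.041, 0.003], [-0.041, 0.999, -0.0], [-0.003, -0.0, -1.0]]
force: [8.1, -0.5, -6.0]
grip_width: -0.0001
finger_force: 4.1
```

The force is rising about 1 N/mm, so that's the cushioned stop. Ease back slowly.

Call:
send_rows(plan=[{"grip": 0,"slide": [-1.5,0,0],"turn": [0,0,0]},{"grip": 0,"slide": [-3,0,0],"turn": [0,0,0]},{"grip": 0,"slide": [-4.5,0,0],"turn": [0,0,0]},{"grip": 0,"slide": [-7,0,0],"turn": [0,0,0]},{"grip": 0,"slide": [-12,0,0],"turn": [0,0,0]}])

```text
t: 24.25
eef_pos: [0.4855, 0.1338, 0.0638]
orientation: [[-0.999, -0.041, -0.003], [-0.041, 0.999, -0.001], [0.003, -0.001, -1.0]]
force: [0.4, -0.6, -0.4]
grip_width: -0.0001
finger_force: 0.0
```

Call:
send_rows(plan=[{"grip": 0,"slide": [-10,0,0],"turn": [0,0,0]},{"grip": 0,"slide": [-18,0,0],"turn": [0,0,0]},{"grip": 0,"slide": [-18,0,-25],"turn": [0,0,0]},{"grip": 0,"slide": [-18,0,-70],"turn": [0,0,0]},{"grip": 0,"slide": [-18,0,-118],"turn": [0,0,0]}])

```text
t: 24.75
eef_pos: [0.5043, 0.1344, 0.1823]
orientation: [[-0.999, -0.041, -0.003], [-0.041, 0.999, -0.001], [0.003, -0.001, -1.0]]
force: [1.2, 0.5, 0.5]
grip_width: 0.0002
finger_force: 0.0
```

```bash
python3 - <<'E'
from h import *
s=readout.read_state();im=viewer.grab_frame('wrist');import pickle;pickle.dump(s,open('s4.pkl','wb'))
cv2.imwrite('pics/w4.png',im[:,:,::-1])
g=im.max(2)
for c in(230,280):print(c,g[:200:3,c].tolist())
E
```

```text
230 [165, 163, 161, 161, 166, 158, 163, 170, 171, 169, 163, 168, 168, 165, 167, 168, 167, 170, 171, 168, 172, 174, 172, 176, 175, 171, 171, 170, 172, 172, 174, 174, 172, 175, 168, 168, 171, 170, 170, 169, 165, 170, 169, 156, 107, 108, 110, 109, 104, 91, 92, 92, 181, 226, 172, 163, 159, 140, 222, 154, 179, 175, 126, 205, 145, 157, 176]
280 [107, 107, 111, 109, 109, 110, 110, 106, 107, 106, 107, 109, 110, 109, 106, 107, 110, 110, 110, 110, 109, 108, 109, 110, 113, 110, 108, 112, 114, 112, 111, 113, 112, 108, 110, 107, 113, 112, 111, 110, 112, 114, 109, 109, 110, 113, 108, 105, 100, 91, 93, 91, 145, 165, 163, 163, 156, 154, 165, 128, 188, 166, 146, 206, 153, 142, 172]
```

View pics/w4.png

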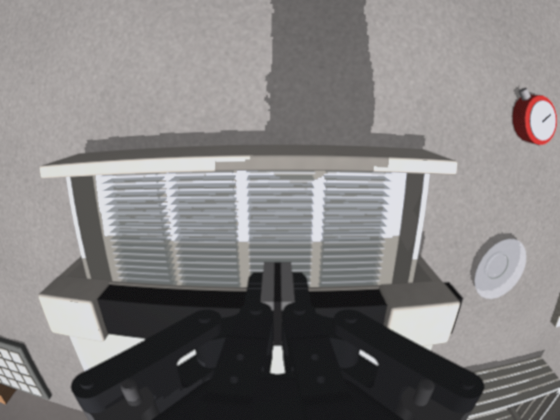

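The picture shows the drawer well out, with the panel's top strip at rows ~156–170 and its front face above. Measure it.

```bash
python3 - <<'E'
from h import *
import pickle
s=pickle.load(open('s4.pkl','rb'));im=cv2.imread('pics/w4.png').max(2)
print(im[145:180,280].tolist(),im[145:180,230].tolist())
print(wray([(230,155.5),(230,171),(280,155.5),(280,169)],.083,s).round(4))
E
```

```text
[94, 92, 91, 92, 92, 93, 92, 92, 91, 100, 122, 145, 158, 164, 165, 165, 164, 163, 163, 163, 163, 162, 161, 156, 142, 133, 154, 185, 189, 165, 137, 127, 128, 130, 148] [96, 92, 91, 91, 92, 92, 92, 91, 92, 101, 135, 181, 215, 223, 226, 221, 197, 172, 164, 163, 163, 163, 162, 159, 148, 135, 140, 182, 223, 222, 187, 158, 154, 147, 145]
[[0.4602 0.098  0.083 ]
 [0.4722 0.0981 0.083 ]
 [0.4589 0.1357 0.083 ]
 [0.4693 0.1361 0.083 ]]
```

The panel moved 56 mm from the sprung-out position (≥45 mm), so it is at its stop at about 0.101. The arm is clear of everything.

```bash
python3 -c "
from plant import ticket
print(ticket.sign_off())"
```

```text
the job is handed in; nothing more can be done
None
```

I found the flap about 30 mm to the +y side of the sill's middle and pressed it at about 9 N at most. The drawer sprang out, I drew it to its cushioned stop (about 101 mm out), let go, and handed the job in with the arm clear and nothing else touched.

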